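Lock the bench turntable

TASK

Lock the bench turntable before welding: with the fingertips, push one of the pins on the disc round until the slot lines up with the locking bar, then push the bar's thumb plate so that the bar goes through the slot and into the keeper, fully home with the thumb plate against the guide. Nothing is to be picked up: do not lift or tip the bar, leave the loose things round the turntable where they lie, and let go of everything at the end.

Things in the scene. Friction and masses are not known exactly. Their poses are not given: they have to be found in the camera images.
- turntable: Fixed bench turntable on a dark base plate 345x120x8 mm. Origin: on the table top (z = 0) under the disc's axis. x runs along the locking bar, the way the bar is pushed in; z up. In this frame (mm): base plate x -252..92; bed under the bar x -258..-48, 36 wide, top at z 20; round disc at x = y = 0, 84 across, top at z 34.
- lock_disc (a joint): Turn of the disc about the vertical, rad, growing anticlockwise from above. At 0 and at pi the slot is in line with the bar (it goes right across, so both serve); at pi/2 it is square to it. Turns from -0.7 to 3.84 against light friction (0.05 N m, about 2 N at a pin), stays where it is left and is blocked once the bar is in it.
- slot (a point): Centre of the steel disc's top face, 34 mm above the table; x runs along the slot, z up. The disc is 84 mm across; the slot is open at the top, goes right across the middle, 19 mm wide, 15 mm deep, widened to 30 mm at both mouths.
- pin_a (a point): Top centre of one of two upright turning pins on the disc: 12 mm thick (collar 18 mm, 4 mm high at its foot), 27 mm high above the disc's face (top 61 mm above the table), 27 mm from the disc's axis, square to the slot (on the slot frame's +y side). Pushing it sideways turns the disc.
- pin_b (a point): Top centre of the other turning pin, alike, opposite pin_a (on the slot frame's -y side).
- lock_bar: Loose steel bar 14x14 mm, 0.3 kg, 187 mm from thumb plate to round nose, lying on the bed (z 20 mm). Origin: underside of the bar at the front face of the thumb plate, the upright plate at its rear end; x along the bar to the nose, z up. Origin in the turntable's frame: x -252 to -237 mm at the start, -115 mm when home (thumb plate against the guide). Slides with about 2 N.
- thumb_plate (a point): Middle of the top edge of the bar's thumb plate, 64 mm above the table. The plate is 12 mm thick along the bar (6 mm either side of this point), 36 mm wide, 44 mm high; the robot pushes its rear face.
- guide (a point): Middle of the top of the guide that holds the bar sideways and from above with 1.5 to 2 mm of play: a low arch 65 mm long, 41 mm wide, top 41 mm above the table; its rear end, which stops the thumb plate, is at x -115 mm in the turntable's frame.
- keeper (a point): Middle of the opening of the keeper, the arch beyond the disc that takes the bar's nose: 61 mm beyond the disc's axis, 27 mm above the table. The arch is 22 mm long, 44 mm wide, top 41 mm above the table.
- stub_plate: bystander: square steel plate, 104x101 mm, with a round tube stub welded upright on it, 57 mm high in all; stands beside the turntable; to be left alone. Origin: centre of its underside as built.
- nut_0: bystander: rusty hexagon nut, 27x31x15 mm, lying flat beside the turntable; to be left alone. Origin: centre of its underside as built.
- round_bar_i: bystander: loose round steel bar, 16 mm thick, 140 mm long, lying beside the turntable (not the locking bar); to be left alone. Origin: centre of its underside as built.
- gas_nozzle: bystander: copper-coloured welding nozzle, 25 mm thick, 68 mm long, lying beside the turntable; to be left alone. Origin: centre of its underside as built.
- offcut_bar_o: bystander: loose square steel bar, 16x95x16 mm, lying beside the turntable (not the locking bar); to be left alone. Origin: centre of its underside as built.
- nut_1: bystander: bright hexagon nut, 27x31x15 mm, lying flat beside the turntable; to be left alone. Origin: centre of its underside as built.
- tube_offcut_g: bystander: piece of square steel tube, 35x85x35 mm, lying beside the turntable; to be left alone. Origin: centre of its underside as built.

How it is judged:
On the way, in this order (a step that is already met when the one before it is completed fails the run):
1. the slot in the disc lines up with the bar (within 0.15 rad) (angle between the x axis of slot and the x axis of turntable, either way round below 0.15 rad), for 0.2 s.
2. the bar is through the disc and home in the keeper (thumb plate within 6 mm of the guide) (x of lock_bar in the frame of turntable above -0.121 m), for 0.2 s.
At the end, for the whole second after the job is handed in: The bar lies level through the disc's slot with its nose in the keeper and its thumb plate within 6 mm of the guide, at rest; the slot is within 0.15 rad of the bar's line (x of lock_bar in the frame of turntable above -0.121 m and z of lock_bar in the frame of turntable between 0.015 and 0.024 m and angle between the x axis of lock_bar and the x axis of turntable, either way round below 0.06 rad and angle between lock_bar's own z axis and vertical below 0.06 rad and angle between the x axis of slot and the x axis of turntable, either way round below 0.15 rad and linear speed of lock_bar below 0.01 m/s); the robot touches nothing.
It fails at once if the bar is lifted or tipped (its rear end raised by 10 mm, or tilted by 0.2 rad) (z of lock_bar in the frame of turntable above 0.03 m or angle between lock_bar's own z axis and vertical above 0.2 rad).
It fails at once if one of the loose things beside the turntable is lifted or moved by more than 20 mm (distance of any of stub_plate, nut_0, round_bar_i, gas_nozzle, offcut_bar_o, nut_1, tube_offcut_g from where it was at the start of the episode above 0.02 m).
It also fails if it takes over 45 s, if anything falls off the work surface, if the arm or the gripper's body presses on something with over 40 N, if the wrist force passes 120 N, or if a joint passes its speed limit or range.

ROBOT

A 7-joint arm with a two-finger parallel gripper is mounted at the origin on a cart in front of the work surface, level with it; the furniture and walls round the work are solid. World frame = base frame: x ahead of the robot, y to its left, z up, the work surface at z = 0. Lengths are in m, angles in rad, forces in N, time in s.
With the tool pointing down it reaches from about 0.4 to 0.925 m from the base axis. Payload 4.1 kg.
Tool frame: the origin (TCP) lies midway between the tips of the shut fingers; the grasp point (between the pads) lies 19 mm behind it; z points along the fingers, y is the direction in which the jaws open and shut (so a half turn about z gives the same grasp; the last joint's range is limited). The gripper opens to 85 mm and grips with 20 to 120 N. Pads are 22 mm wide; open, the fingers measure 114 mm over their backs; the gripper's body (76 mm by 85 mm) begins 54 mm behind the grasp point. The pads swing forward as they close: fully open they stand 13 mm farther back than shut.
Start: joints at [-1.261, 0.398, 0.045, 1.537, -0.019, 1.207, -0.051], TCP at [0.258, 0.596, 0.231] pointing down, gripper open.
Joint ranges: [-2.82, 2.82], [-0.49, 2.23], [-1.37, 1.46], [0, 2.46], [-1.36, 4.5], [0.23, 2], [-2.94, 2.94]. Speed limits (rad/s): [2.57, 2.57, 3.14, 3.14, 3.14, 3.14, 3.14].

INTERFACE

Orientations are given as a rotation vector (axis times angle).
In Python, from plant import env gives the robot as it stands. The module is installed in compiled form; this text tells all that it offers.
- The arm moves only by the shell command python3 -m jog 'ROWS' [FORCE]. ROWS is JSON, a list of rows, each a list of 7 numbers: the turn, a rotation vector about the world's x, y, z in rad, then the shift along the world's x, y, z in cm, then the opening in per cent of the stroke, from 0 (shut) to 100 (fully open). In form: [[rx, ry, rz, tx, ty, tz, claw], ...]. A call has 1 to 12 rows; each row shifts and turns the pose as measured when the row begins; what a row does not reach is not made up. A row lasts 1/12 s, in which the tool goes at most 41.7 mm and 7.16 degrees, less where a joint would pass 70% of its speed; a pose out of reach is approached as far as the arm can. A call is refused whole if a number of a shift passes 4.17 or a number of a turn 0.125, either way. A call with a gripper value outside its range is refused whole. The fingers move at their own pace and stop on an object; FORCE is the grip in N (left out, the last holds). Time passes only in rows, so rows that do not move let the fingers close. It gives the time, the measured TCP pose, the force and the opening at its end, in the units of the state.
- env.observe(): the state, without advancing time (a new reading comes with each control period).
- env.get_image(name): name is "scene" or "top" or "wrist"; returns a dict with "img" (480x640x3 uint8, red, green, blue), "K" (3x3 intrinsics, pixels), "extrinsics" (4x4, takes a point from world to camera coordinates). Camera axes: x right, y down, z forward; pixel columns grow to the right and rows downward; lengths in m; the calibration is good to about 2 mm. A picture is of the moment at which its call begins. There is no depth.
- env.hand_in(): hands the job in, once; it reports no verdict.
The state is a dict: "time": time; "joint_pos": joint angles; "qd": joint speeds; "effort": joint torques, N m; "tcp_pos": TCP position; "tcp_rot": TCP orientation; "ft_force": force on the tool from outside, world axes, zero at the start; "ft_torque": the same for the moment, N m; "opening": finger opening in m.
Only numpy, scipy, OpenCV 4.12 (cv2) and the standard library are available. Lean on these libraries where they do the work, as an engineer would, in place of code of your own. Each camera call takes 0.05 s, during which the arm holds its last target.

## Working session

There is one attempt and no reset: what is moved stays moved. The work goes in short steps, Python scripts to look and compute and a shell command to move; the robot and the scene stay as the last step left them, time stands still between calls to the robot, and variables do not carry over. Pictures are saved under pics/ and viewed, and the job is handed in when it is done.

```bash
mkdir -p pics; python3 - <<'E'
from plant import env
import cv2,numpy as np
for n in ("scene","top"):
    d=env.get_image(n); cv2.imwrite(f"pics/{n}0.png",d["img"][:,:,::-1])
    print(n,d["K"].tolist(),np.round(d["extrinsics"],4).tolist())
s=env.observe();print({k:np.round(v,3).tolist() for k,v in s.items()})
E
```

```text
scene [[550.5384763739414, 0.0, 323.7153923713738], [0.0, 550.5384763739414, 246.44900648815326], [0.0, 0.0, 1.0]] [[0.8346, -0.5506, 0.0167, -0.4104], [-0.3563, -0.5629, -0.7458, 0.3025], [0.42, 0.6165, -0.666, 0.6301], [0.0, 0.0, 0.0, 1.0]]
top [[537.4412383618675, 0.0, 315.15195124892375], [0.0, 537.4412383618675, 234.79340484875252], [0.0, 0.0, 1.0]] [[0.0004, -1.0, 0.0019, 0.1081], [-0.9949, -0.0006, -0.101, 0.5581], [0.101, -0.0019, -0.9949, 1.01], [0.0, 0.0, 0.0, 1.0]]
{'time': 0.1, 'joint_pos': [-1.261, 0.399, 0.045, 1.538, -0.019, 1.207, -0.051], 'qd': [-0.001, -0.002, -0.001, -0.001, -0.001, -0.0, -0.001], 'effort': [0.003, -47.626, 1.37, -25.495, 0.012, 0.005, 0.0], 'tcp_pos': [0.258, 0.596, 0.23], 'tcp_rot': [-0.637, -3.076, 0.003], 'ft_force': [-0.176, 0.193, -0.735], 'ft_torque': [0.017, -0.013, -0.044], 'opening': 0.085}
```

View pics/scene0.png

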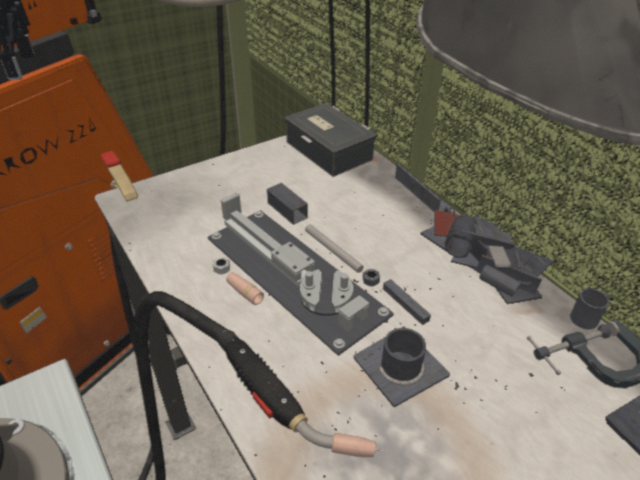

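View pics/top0.png

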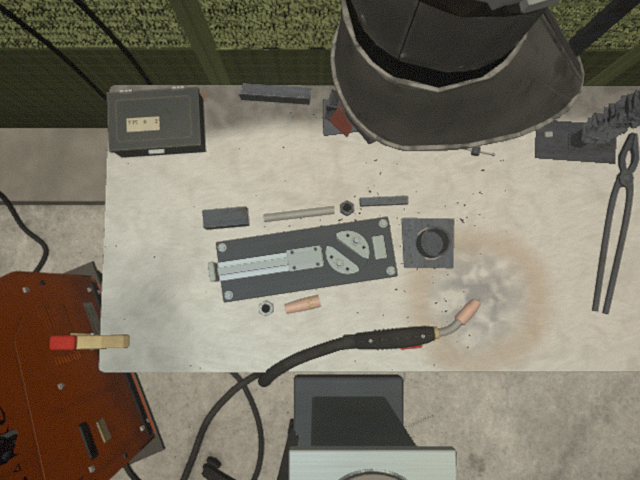

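```bash
cat > h.py <<'E'
import numpy as np,cv2
from plant import env
def cam(n):
    d=env.get_image(n); return d["img"][:,:,::-1].copy(),np.array(d["K"]),np.array(d["extrinsics"])
def px(K,E,p):
    c=E[:3,:3]@np.array(p)+E[:3,3]; u=K@c; return u[:2]/u[2]
def ray(K,E,uv,z):
    R=E[:3,:3];t=E[:3,3]; o=-R.T@t; d=R.T@np.linalg.inv(K)@np.array([uv[0],uv[1],1.]); return o+d*(z-o[2])/d[2]
E
python3 - <<'E'
from h import *
for n,(x0,y0,x1,y1) in dict(top=(195,190,465,320),scene=(200,170,460,410)).items():
    i,K,E=cam(n); print(n,px(K,E,env.observe()["tcp_pos"]))
    s=800//(x1-x0) if n=="scene" else 2.96
    c=cv2.resize(i[y0:y1,x0:x1],None,fx=s,fy=s,interpolation=cv2.INTER_CUBIC)[:600]
    cv2.imwrite(f"pics/{n}c.png",c);print(s,c.shape)
i,K,E=cam("wrist");cv2.imwrite("pics/w0.png",i)
E
```

```text
top [ -9.97185038 419.96156601]
2.96 (385, 799, 3)
scene [23.56881675 74.70203048]
3 (600, 780, 3)
```

View pics/topc.png

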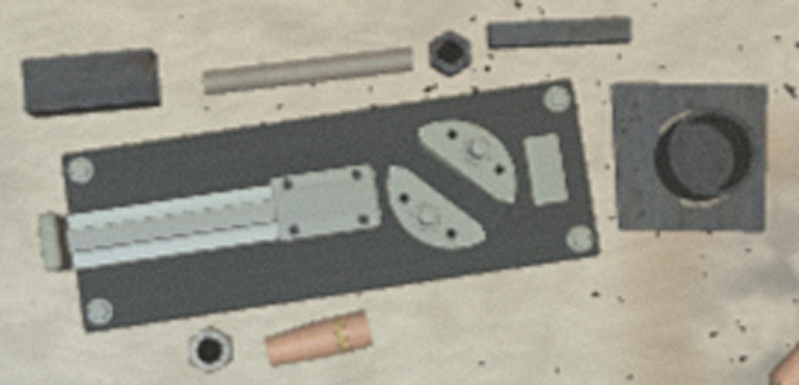

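View pics/scenec.png

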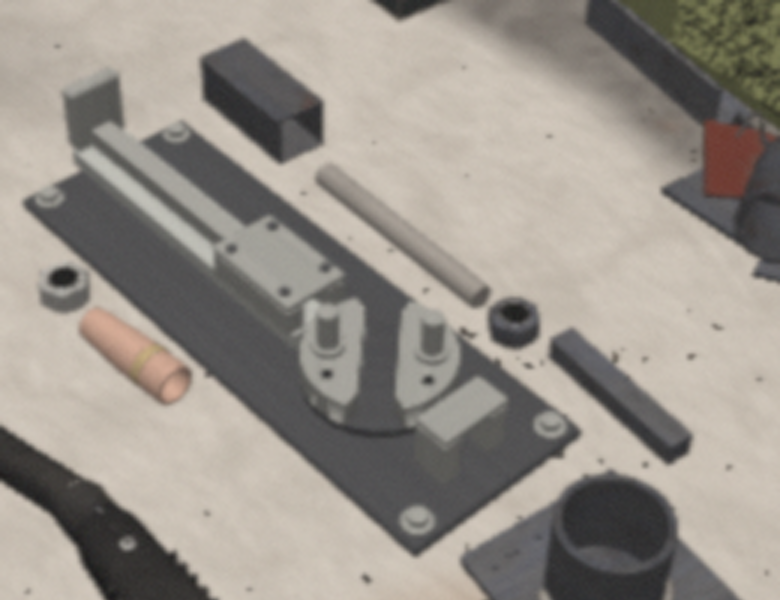

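View pics/w0.png

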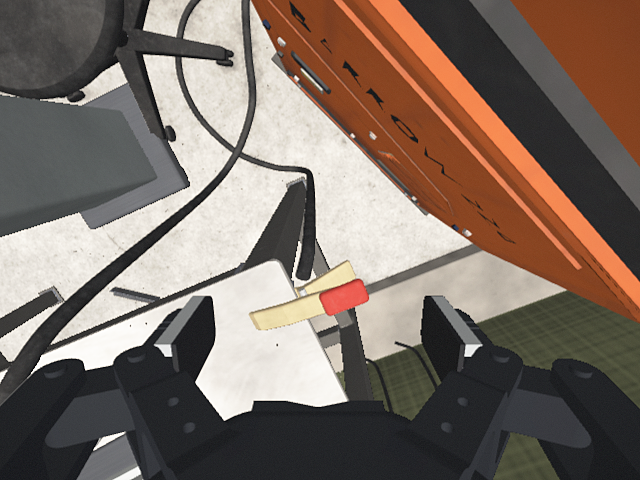

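```bash
python3 - <<'E'
from h import *
i,K,E=cam("top")
f=lambda p:(195+(p[0]+.5)/2.96-.5,190+(p[1]+.5)/2.96-.5)
C=[ray(K,E,f(p),.008) for p in [(63,155),(572,80),(598,254),(86,330)]]
L=np.array([[-252,60],[92,60],[92,-60],[-252,-60]])/1000
W=np.array(C)[:,:2]
a,b=L-L.mean(0),W-W.mean(0)
th=np.arctan2((a[:,0]*b[:,1]-a[:,1]*b[:,0]).sum(),(a*b).sum())
R=np.array([[np.cos(th),-np.sin(th)],[np.sin(th),np.cos(th)]])
t=W.mean(0)-R@L.mean(0)
print("th",th,"t",t,"res",W-(L@R.T+t))
for n,p,z in [("pinL",(478,148),.061),("pinR",(428,215),.061),("thumbtop",(48,241),.064),("nutdark",(451,53),.015),("round",(407,58),.016),("roundL",(207,81),.016),("nutbright",(211,349),.015),("noz",(267,348),.02),("nozr",(370,330),.02),("tube",(90,80),.035),("offc",(560,32),.016),("stub",(690,155),.03)]:
    w=ray(K,E,f(p),z)[:2]; l=R.T@(w-t); print(n,np.round(w,4),np.round(l*1000,1))
S,K2,E2=cam("scene")
for n,l,z in [("o",(0,0),.034),("guide",(-.115,0),.041),("keeper",(.061,0),.041)]:
    w=R@np.array(l)+t; print(n,np.round(w,4),px(K,E,[*w,z]),px(K2,E2,[*w,z]))
# check pins in scene
g=lambda p:(200+(p[0]+.5)/3-.5,170+(p[1]+.5)/3-.5)
for n,p,z in [("pinSleft",(327,308),.061),("pinSright",(434,314),.061),("thumb",(92,82),.064)]:
    w=ray(K2,E2,g(p),z)[:2]; print(n,np.round(w,4),np.round(R.T@(w-t)*1000,1))
E
```

```text
th -1.4239550937734478 t [0.52475008 0.04657472] res [[-0.00160698 -0.00128487]
 [-0.00146915  0.00019675]
 [ 0.00134793  0.00211611]
 [ 0.0017282  -0.00102799]]
pinL [0.5456 0.0318] [17.6 18.4]
pinR [0.5032 0.0636] [-19.9 -18.8]
thumbtop [0.4867 0.3014] [-257.7   -0.3]
nutdark [0.6132 0.0457] [13.8 87.4]
round [0.6097 0.075 ] [-15.7  88.1]
roundL [0.5942 0.2075] [-149.    92.2]
nutbright [0.4181 0.2032] [-170.6  -82.5]
noz [0.419  0.1665] [-134.1  -87.1]
nozr [0.4306 0.0996] [-66.3 -85.4]
tube [0.5922 0.2818] [-222.8  101.2]
offc [ 0.6272 -0.0268] [87.6 90.6]
stub [ 0.5439 -0.1086] [156.3  -3.7]
o [0.5248 0.0466] [347.42975318 251.78402047] [325.29050996 287.51747687]
guide [0.5079 0.1603] [287.78426649 260.34156232] [279.12236038 246.83300324]
keeper [ 0.5337 -0.0138] [379.32435065 246.86632544] [352.80210354 306.6264602 ]
pinSleft [0.5063 0.0656] [-21.6 -15.5]
pinSright [0.5499 0.0328] [17.3 22.8]
thumb [0.4891 0.2989] [-254.8    1.6]
```

```bash
python3 - <<'E'
from h import *
i,K,E=cam("top");S,K2,E2=cam("scene")
for z in (.3,.4,.5,.6,.7):
    for uv in ((333,60),(335,90),(400,145),(480,148)):
        w=ray(K,E,uv,z); print(z,uv,np.round(w,3),np.round(px(K2,E2,w)))
from scipy.spatial.transform import Rotation as Ro
print(Ro.from_rotvec(env.observe()["tcp_rot"]).as_matrix().round(3))
e=np.array([np.cos(-1.424),np.sin(-1.424)]);n=np.array([-e[1],e[0]]);o=np.array([.5255,.0472])
for l in [(-.055,-.024),(-.017,-.024),(-.300,0),(-.138,0)]: print(l,(o+e*l[0]+n*l[1]).round(4))
E
```

```text
0.3 (333, 60) [0.789 0.083 0.3  ] [464.  78.]
0.3 (335, 90) [0.743 0.08  0.3  ] [443.  86.]
0.3 (400, 145) [ 0.661 -0.014  0.3  ] [445. 129.]
0.3 (480, 148) [ 0.657 -0.13   0.3  ] [512. 174.]
0.4 (333, 60) [0.745 0.086 0.4  ] [452.  13.]
0.4 (335, 90) [0.705 0.084 0.4  ] [431.  19.]
0.4 (400, 145) [0.634 0.002 0.4  ] [432.  52.]
0.4 (480, 148) [ 0.63  -0.098  0.4  ] [495.  86.]
0.5 (333, 60) [0.701 0.09  0.5  ] [437. -69.]
0.5 (335, 90) [0.667 0.088 0.5  ] [416. -65.]
0.5 (400, 145) [0.607 0.019 0.5  ] [415. -44.]
0.5 (480, 148) [ 0.603 -0.067  0.5  ] [473. -21.]
0.6 (333, 60) [0.657 0.094 0.6  ] [ 417. -175.]
0.6 (335, 90) [0.629 0.092 0.6  ] [ 398. -174.]
0.6 (400, 145) [0.579 0.035 0.6  ] [ 394. -166.]
0.6 (480, 148) [ 0.577 -0.035  0.6  ] [ 446. -157.]
0.7 (333, 60) [0.612 0.097 0.7  ] [ 391. -317.]
0.7 (335, 90) [0.591 0.096 0.7  ] [ 372. -319.]
0.7 (400, 145) [0.552 0.051 0.7  ] [ 367. -327.]
0.7 (480, 148) [ 0.55  -0.004  0.7  ] [ 411. -333.]
[[-0.918  0.397 -0.   ]
 [ 0.397  0.918 -0.   ]
 [-0.    -0.    -1.   ]]
(-0.055, -0.024) [0.4937 0.0981]
(-0.017, -0.024) [0.4993 0.0605]
(-0.3, 0) [0.4816 0.344 ]
(-0.138, 0) [0.5053 0.1837]
```

```bash
python3 -m jog '[[0,0,-0.085,1.6,-3.4,0,0],[0,0,-0.085,1.6,-3.4,0,0],[0,0,-0.085,1.6,-3.4,0,0],[0,0,-0.085,1.6,-3.4,0,0],[0,0,-0.085,1.6,-3.4,0,0],[0,0,-0.085,1.6,-3.4,0,0],[0,0,-0.085,1.6,-3.4,0,0],[0,0,-0.085,1.6,-3.4,0,0],[0,0,-0.085,1.6,-3.4,0,0],[0,0,-0.085,1.6,-3.4,0,0],[0,0,-0.085,1.6,-3.4,0,0],[0,0,-0.085,1.6,-3.4,0,0]]' 60
```

```text
time: 1.45
tcp_pos: [0.447, 0.1799, 0.2321]
tcp_rot: [-2.09, -2.342, -0.021]
ft_force: [0.8, 0.6, 0.6]
opening: 0.0002
```

```bash
python3 -m jog '[[0,0,0.015,1.6,-2.7,-0.5,0],[0,0,0.015,1.6,-2.7,-1,0],[0,0,0,1.5,-2.7,-3,0],[0,0,0,0,0,-3,0],[0,0,0,0,0,-3,0],[0,0,0,0,0,0,0],[0,0,0,0,0,0,0]]'
python3 - <<'E'
from h import *
print(env.observe()["tcp_pos"],env.observe()["tcp_rot"])
for n,(x0,y0,x1,y1) in dict(top=(245,190,445,320),scene=(240,170,440,320)).items():
    i,K,E=cam(n); c=cv2.resize(i[y0:y1,x0:x1],None,fx=4,fy=4,interpolation=cv2.INTER_CUBIC)
    cv2.imwrite(f"pics/{n}1.png",c)
E
```

```text
time: 2.03
tcp_pos: [0.5018, 0.0838, 0.1308]
tcp_rot: [2.076, 2.348, 0.039]
ft_force: [1.4, -0.0, 0.8]
opening: -0.0
[0.50175211 0.08377595 0.1308373 ] [2.07562923 2.34822024 0.03873021]
```

View pics/scene1.png

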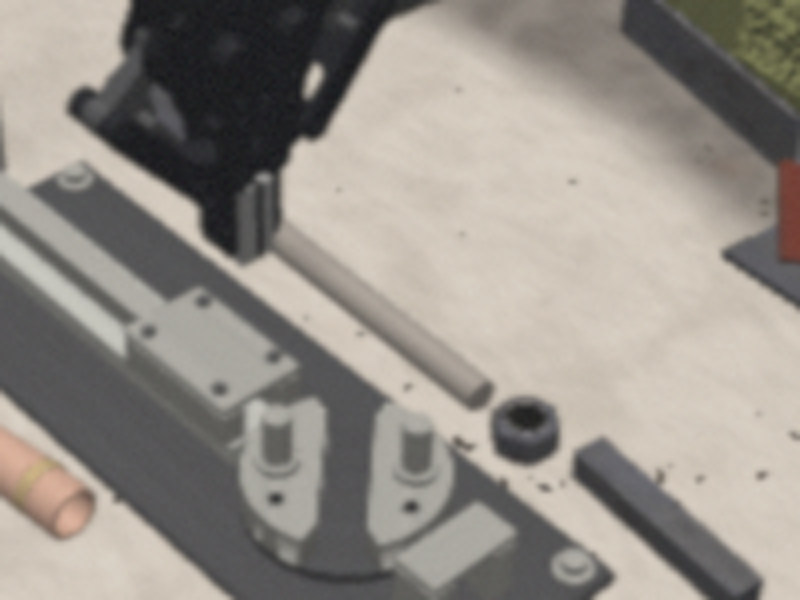

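View pics/top1.png

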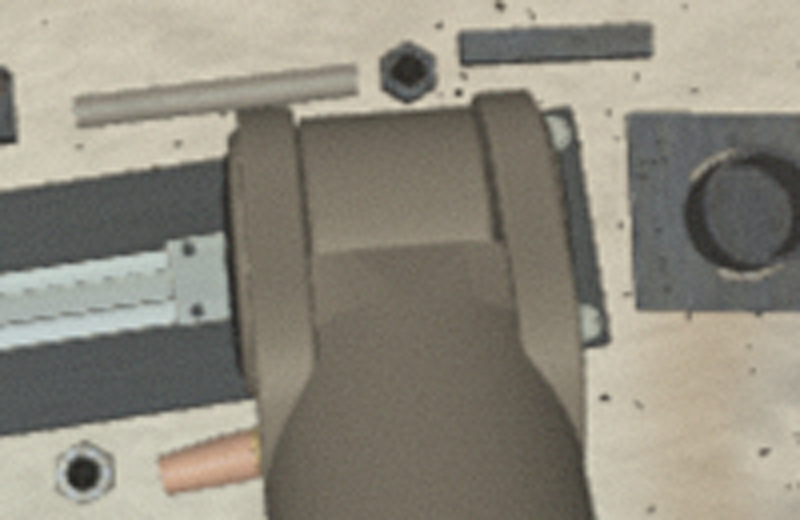

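```bash
python3 -m jog '[[0,0,0,-0.5,0.9,0,0],[0,0,0,-0.3,0.6,-1,0],[0,0,0,0,0,-2,0],[0,0,0,0,0,-2,0],[0,0,0,0,0,-1.5,0],[0,0,0,0,0,-1,0],[0,0,0,0,0,-0.5,0],[0,0,0,0,0,0,0]]'
```

```text
time: 2.8
tcp_pos: [0.5012, 0.1102, 0.0586]
tcp_rot: [2.053, 2.356, 0.078]
ft_force: [-1.1, 0.2, -0.3]
opening: 0.0001
```

```bash
cat >> h.py <<'E'
from scipy.spatial.transform import Rotation as Ro
O=np.array([.5255,.0472]);e=np.array([np.cos(-1.424),np.sin(-1.424)]);n=np.array([-e[1],e[0]])
def st():
    s=env.observe();p=s["tcp_pos"];R=Ro.from_rotvec(s["tcp_rot"])
    a=np.radians(8.4);y=np.array([np.cos(a),np.sin(a),0]);z=np.array([0,0,-1.])
    T=Ro.from_matrix(np.c_[np.cross(y,z),y,z])
    d=p[:2]-O
    print("t",round(s["time"],2),"local mm",round(d@e*1e3,1),round(d@n*1e3,1),round(p[2]*1e3,1),"corr rot",(T*R.inv()).as_rotvec().round(3),"F",s["ft_force"].round(1))
E
python3 -c "
from h import *;st()"
```

```text
t 2.8 local mm -65.9 -14.8 58.6 corr rot [-0.028  0.044  0.009] F [-1.1  0.2 -0.3]
```

```bash
python3 -m jog '[[-0.014,0.022,0.005,-0.45,-0.07,-0.4,0],[-0.014,0.022,0.004,-0.45,-0.07,-0.5,0],[0,0,0,0,0,-0.4,0],[0,0,0,0,0,0,0]]'; python3 -c "
from h import *;st()"
```

```text
time: 3.13
tcp_pos: [0.4936, 0.11, 0.0469]
tcp_rot: [2.05, 2.379, -0.001]
ft_force: [0.3, 0.3, 0.3]
opening: 0.0002
t 3.13 local mm -66.8 -22.4 46.9 corr rot [ 0.001  0.    -0.002] F [0.3 0.3 0.3]
```

```bash
python3 -m jog '[[0,0,0,0.07,-0.5,0,0],[0,0,0,0.07,-0.5,0,0],[0,0,0,0.07,-0.5,0,0],[0,0,0,0.07,-0.5,0,0],[0,0,0,0.06,-0.4,0,0],[0,0,0,0.06,-0.4,0,0],[0,0,0,0.06,-0.4,0,0],[0,0,0,0.06,-0.4,0,0],[0,0,0,0.06,-0.4,0,0],[0,0,0,0.03,-0.2,0,0],[0,0,0,0,0,0,0]]'; python3 - <<'E'
from h import *
st()
for n,(x0,y0,x1,y1) in dict(scene=(240,170,440,320)).items():
    i,K,E=cam(n); c=cv2.resize(i[y0:y1,x0:x1],None,fx=4,fy=4,interpolation=cv2.INTER_CUBIC)
    cv2.imwrite(f"pics/{n}2.png",c)
i,K,E=cam("wrist");cv2.imwrite("pics/w2.png",i)
E
```

```text
time: 4.05
tcp_pos: [0.4934, 0.0733, 0.0475]
tcp_rot: [-2.036, -2.366, -0.002]
ft_force: [0.1, 0.4, -0.7]
opening: 0.0003
t 4.05 local mm -30.5 -27.9 47.5 corr rot [-0.014 -0.015 -0.003] F [ 0.1  0.4 -0.7]
```

View pics/scene2.png

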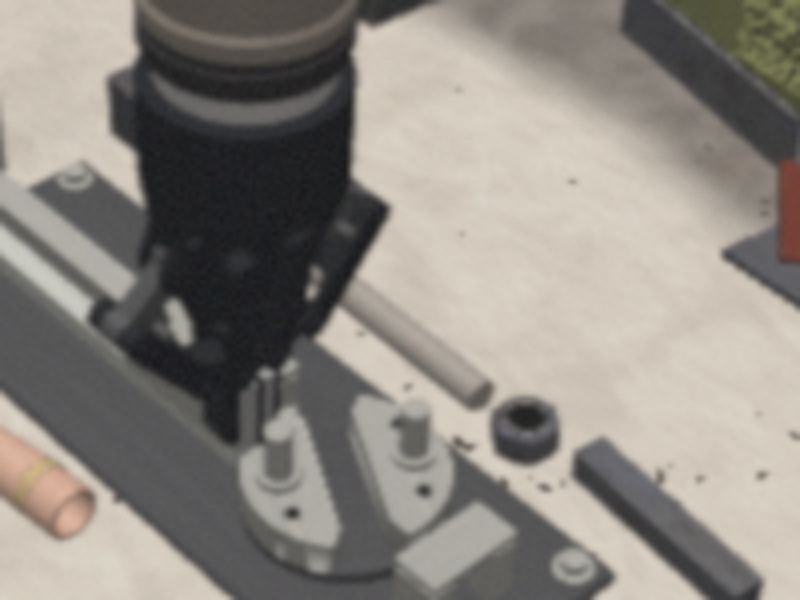

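View pics/w2.png

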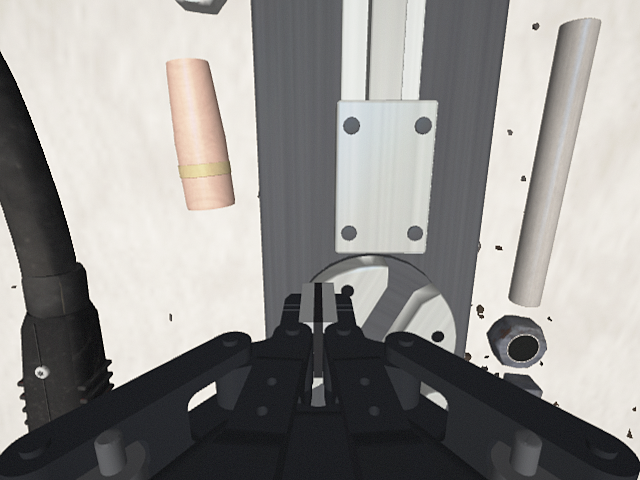

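```bash
python3 -m jog '[[0,0,0,0.12,-0.3,0,0],[0,0,0,0.12,-0.3,0,0],[0,0,0,0.1,-0.3,0,0],[0,0,0,0.05,-0.2,0,0],[0,0,0,0.03,-0.1,0,0],[0,0,0,0,0,0,0]]'; python3 - <<'E'
from h import *
st()
i,K,E=cam("wrist");cv2.imwrite("pics/w3.png",i)
E
```

```text
time: 4.65
tcp_pos: [0.4923, 0.0646, 0.0464]
tcp_rot: [-2.025, -2.359, 0.005]
ft_force: [-2.2, 2.3, 1.3]
opening: -0.0001
t 4.65 local mm -22.1 -30.2 46.4 corr rot [-0.019 -0.027 -0.006] F [-2.2  2.3  1.3]
```

View pics/w3.png

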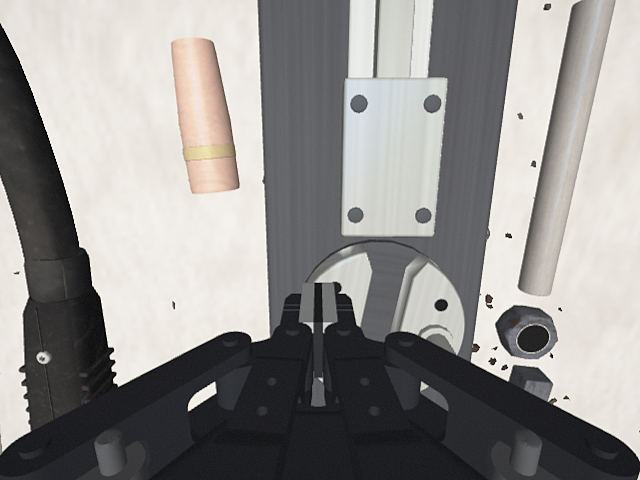

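```bash
python3 -m jog '[[0,0,0,0.2,-0.2,0,0],[0,0,0,0.2,-0.25,0,0],[0,0,0,0.1,-0.25,0,0],[0,0,0,0.05,-0.15,0,0],[0,0,0,0,0,0,0]]'; python3 - <<'E'
from h import *
st()
i,K,E=cam("wrist");cv2.imwrite("pics/w4.png",i)
E
```

```text
time: 5.12
tcp_pos: [0.4968, 0.0552, 0.0455]
tcp_rot: [-2.023, -2.358, 0.009]
ft_force: [-1.6, 2.2, 0.5]
opening: -0.0001
t 5.12 local mm -12.1 -27.2 45.5 corr rot [-0.018 -0.03  -0.006] F [-1.6  2.2  0.5]
```

View pics/w4.png

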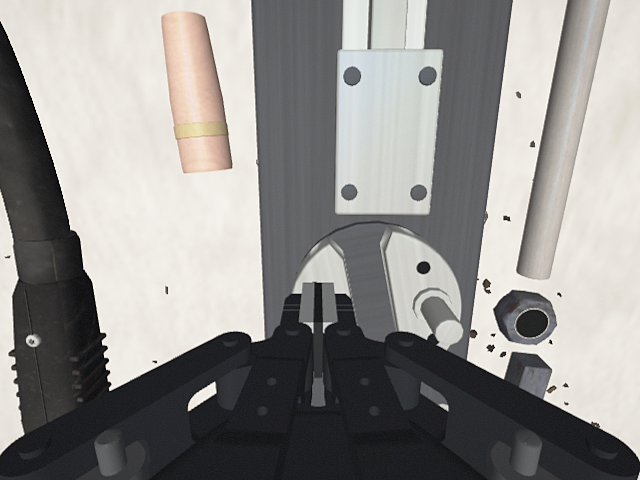

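```bash
python3 -m jog '[[0,0,0,-0.14,1,0,0],[0,0,0,-0.14,1,0,0],[0,0,0,-0.1,1,0.5,0],[0,0,0,-0.1,1,2,0],[0,0,0,0,1.5,3,0],[0,0,0,0,3,3,0],[0,0,0,0,3,2,0],[0,0,0,0,3,0,0],[0,0,0,0,0,0,0]]'; python3 - <<'E'
from h import *
st()
for n,(x0,y0,x1,y1) in dict(top=(285,190,415,290),scene=(270,220,400,320)).items():
    i,K,E=cam(n); c=cv2.resize(i[y0:y1,x0:x1],None,fx=6,fy=6,interpolation=cv2.INTER_CUBIC)
    cv2.imwrite(f"pics/{n}5.png",c)
i,K,E=cam("wrist");cv2.imwrite("pics/w5.png",i)
E
```

```text
time: 5.92
tcp_pos: [0.4968, 0.2074, 0.1582]
tcp_rot: [-2.039, -2.363, -0.006]
ft_force: [-0.2, 0.6, 0.8]
opening: -0.0001
t 5.92 local mm -162.7 -4.9 158.2 corr rot [-0.016 -0.013 -0.   ] F [-0.2  0.6  0.8]
```

View pics/top5.png

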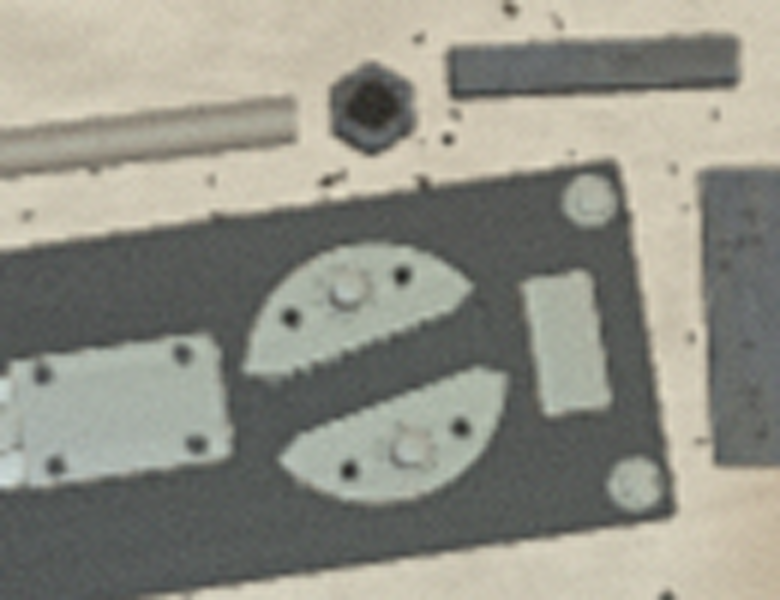

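View pics/w5.png

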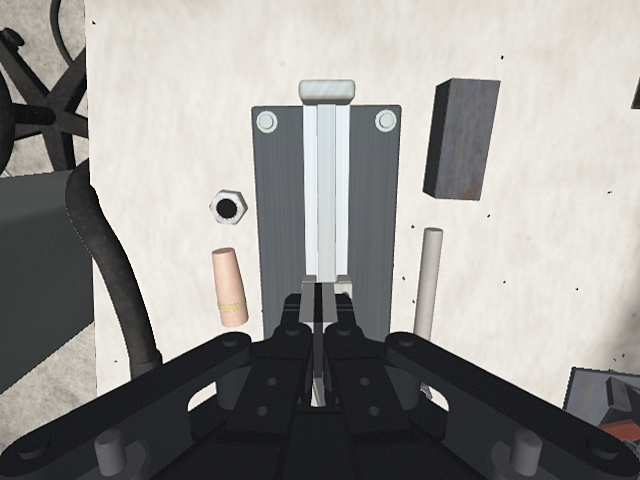

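View pics/scene5.png

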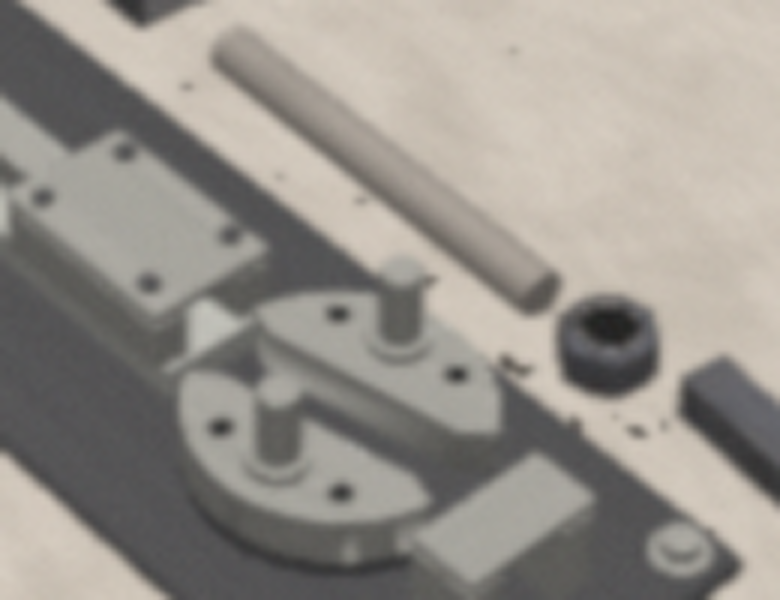

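```bash
python3 - <<'E'
from h import *
for nm,pa,pb,x0,y0 in [("top",(350,288),(412,448),285,190),("scene",(403,269),(281,387),270,220)]:
    i,K,E=cam(nm)
    P=[ray(K,E,(x0+(p[0]+.5)/6-.5,y0+(p[1]+.5)/6-.5),.061)[:2] for p in (pa,pb)]
    l=[((p-O)@e*1e3,(p-O)@n*1e3) for p in P]; d=np.subtract(l[0],l[1]); print(np.round(l,1),np.degrees(np.arctan2(d[1],d[0]))-90)
# slot straight edges in top: 
i,K,E=cam("top")
for a,b in [((250,378),(470,290)),((283,460),(500,372))]:
    P=[ray(K,E,(285+p[0]/6,190+p[1]/6),.034)[:2] for p in (a,b)];d=P[1]-P[0];print(np.degrees(np.arctan2(d@n,d@e)))
# plate edge direction check
a,b=[ray(K,E,(285+p[0]/6,190+p[1]/6),.008)[:2] for p in ((0,250),(615,160))];d=b-a;print("edge",np.degrees(np.arctan2(d@n,d@e)))
E
```

```text
[[ -5.7  25.1]
 [  5.8 -27. ]] 12.44819328595733
[[ -5.8  28.2]
 [  5.6 -23.9]] 12.322432764325058
13.436316599455491
13.64645847486921
edge 0.005136352185360016
```

```bash
python3 -m jog '[[-0.008,-0.006,0,1,-2,-1.5,0],[-0.008,-0.006,0,1,-2,-1.5,0],[0,0,0,1,-2,-1.5,0],[0,0,0,0.9,-2,-1.5,0],[0,0,0,0.6,-2,-1,0],[0,0,0,0.4,-1,0,0],[0,0,0,0,0,0,0],[0,0,0,0,0,0,0]]'; python3 -c "
from h import *;st()"
```

```text
time: 6.88
tcp_pos: [0.5446, 0.074, 0.0809]
tcp_rot: [-2.081, -2.353, 0.021]
ft_force: [0.1, 0.5, 1.1]
opening: -0.0002
t 6.88 local mm -23.8 22.8 80.9 corr rot [ 0.01  -0.009  0.024] F [0.1 0.5 1.1]
```

Back off by 18 mm, then go down.

```bash
python3 -m jog '[[0,0,0.012,0,0.9,0,0],[0,0,0.012,0,0.9,0,0],[0,0,0,0,0,-1,0],[0,0,0,0,0,-1,0],[0,0,0,0,0,-0.8,0],[0,0,0,0,0,-0.4,0],[0,0,0,0,0,0,0],[0,0,0,0,0,0,0]]'; python3 -c "
from h import *;st()"
```

```text
time: 7.55
tcp_pos: [0.5436, 0.1024, 0.047]
tcp_rot: [-2.036, -2.39, 0.014]
ft_force: [0.6, 0.1, 0.7]
opening: -0.0
t 7.55 local mm -52.0 26.0 47.0 corr rot [ 0.005 -0.007 -0.013] F [0.6 0.1 0.7]
```

```bash
python3 -m jog '[[0,0,0,0.06,-0.5,0,0],[0,0,0,0.06,-0.5,0,0],[0,0,0,0.06,-0.5,0,0],[0,0,0,0.05,-0.4,0,0],[0,0,0,0.05,-0.3,0,0],[0,0,0,0.05,-0.2,0,0],[0,0,0,0,0,0,0]]'; python3 -c "
from h import *;st()"
```

```text
time: 8.13
tcp_pos: [0.5481, 0.0739, 0.0479]
tcp_rot: [-2.041, -2.387, 0.012]
ft_force: [-0.6, 1.6, -1.3]
opening: 0.0
t 8.13 local mm -23.2 26.2 47.9 corr rot [ 0.005 -0.006 -0.009] F [-0.6  1.6 -1.3]
```

```bash
python3 -m jog '[[0,0,0,0.04,-0.25,0,0],[0,0,0,0.04,-0.25,0,0],[0,0,0,0.02,-0.15,0,0],[0,0,0,0,0,0,0]]'; python3 -c "
from h import *;st()"
```

```text
time: 8.47
tcp_pos: [0.5499, 0.0704, 0.0481]
tcp_rot: [-2.037, -2.388, 0.006]
ft_force: [-0.8, 0.9, -0.2]
opening: 0.0001
t 8.47 local mm -19.4 27.5 48.1 corr rot [ 0.001 -0.004 -0.012] F [-0.8  0.9 -0.2]
```

```bash
python3 -m jog '[[0,0,0,0.02,-0.2,0,0],[0,0,0,0.0,-0.15,0,0],[0,0,0,0,0,0,0]]'; python3 -c "
from h import *;st()
i,K,E=cam('wrist');cv2.imwrite('pics/w6.png',i)"
```

```text
time: 8.72
tcp_pos: [0.5507, 0.0679, 0.0482]
tcp_rot: [-2.036, -2.39, 0.004]
ft_force: [0.9, 1.5, -0.8]
opening: -0.0
t 8.72 local mm -16.7 28.0 48.2 corr rot [ 0.    -0.003 -0.013] F [ 0.9  1.5 -0.8]
```

View pics/w6.png

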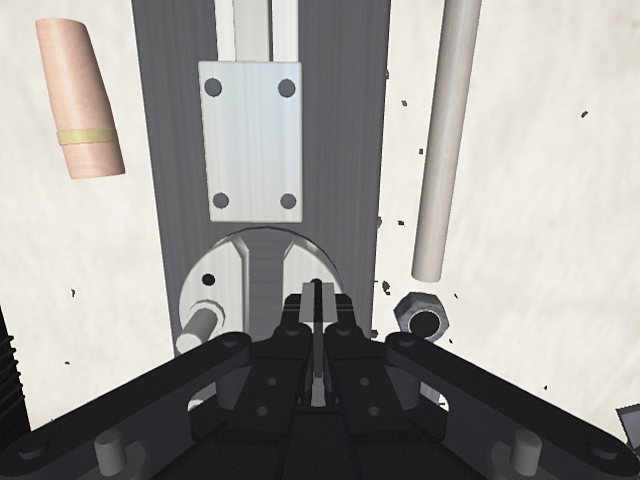

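```bash
python3 -m jog '[[0,0,0,-0.1,0.8,0,0],[0,0,0,-0.1,0.8,0.3,0],[0,0,0,-0.1,0.8,2,0],[0,0,0,-0.2,0.8,3,0],[0,0,0,-0.6,2,2,0],[0,0,0,-0.8,2.5,1,0],[0,0,0,-0.8,3,0,0],[0,0,0,-0.8,3,0,0],[0,0,0,-0.8,3,0,0],[0,0,0,-0.8,2,0,0],[0,0,0,-0.5,2,0,0],[0,0,0,0,0,0,0]]'; python3 - <<'E'
from h import *
st()
for n,(x0,y0,x1,y1) in dict(top=(285,190,415,290),scene=(270,220,400,320)).items():
    i,K,E=cam(n); c=cv2.resize(i[y0:y1,x0:x1],None,fx=6,fy=6,interpolation=cv2.INTER_CUBIC)
    cv2.imwrite(f"pics/{n}7.png",c)
E
```

```text
time: 9.77
tcp_pos: [0.4867, 0.2811, 0.138]
tcp_rot: [2.044, 2.384, -0.015]
ft_force: [-0.1, 0.8, -0.1]
opening: -0.0002
t 9.77 local mm -237.1 -4.1 138.0 corr rot [ 0.008 -0.005 -0.007] F [-0.1  0.8 -0.1]
```

View pics/top7.png

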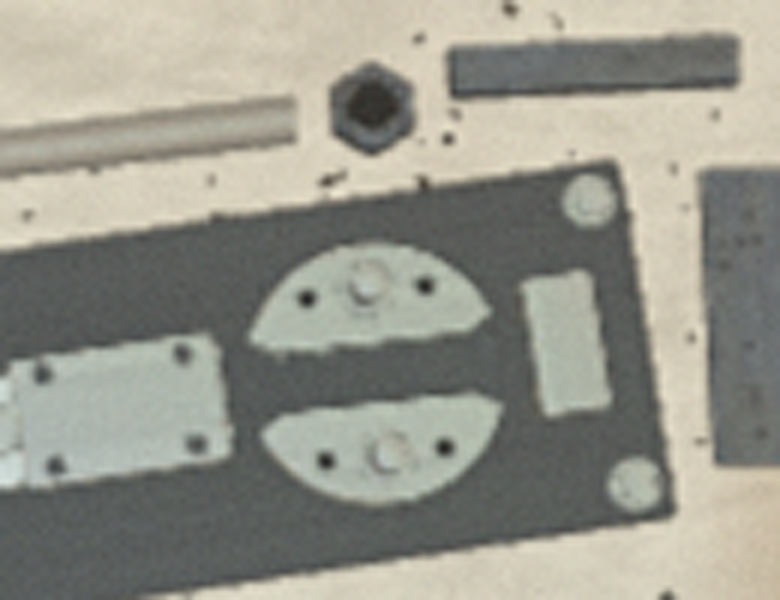

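The slot is now in line to within about 2°: the pins sit at (369,285) and (392,452) in the crop, along the plate's normal. Next I go behind the thumb plate.

```bash
python3 -m jog '[[0,0,0,-0.15,2,0,0],[0,0,0,-0.15,2,0,0],[0,0,0,-0.15,1.5,0,0],[0,0,0,-0.1,1,-0.5,0],[0,0,0,0,0,-2,0],[0,0,0,0,0,-2.5,0],[0,0,0,0,0,-2,0],[0,0,0,0,0,-1,0],[0,0,0,0,0,0,0]]'; python3 -c "
from h import *;st()
i,K,E=cam('wrist');cv2.imwrite('pics/w8.png',i)
i,K,E=cam('scene');cv2.imwrite('pics/s8.png',cv2.resize(i[130:280,180:380],None,fx=4,fy=4))"
```

```text
time: 10.62
tcp_pos: [0.4878, 0.332, 0.0558]
tcp_rot: [2.061, 2.355, -0.022]
ft_force: [-0.3, 0.2, -0.2]
opening: -0.0001
t 10.62 local mm -287.3 4.4 55.8 corr rot [0.018 0.    0.014] F [-0.3  0.2 -0.2]
```

View pics/s8.png

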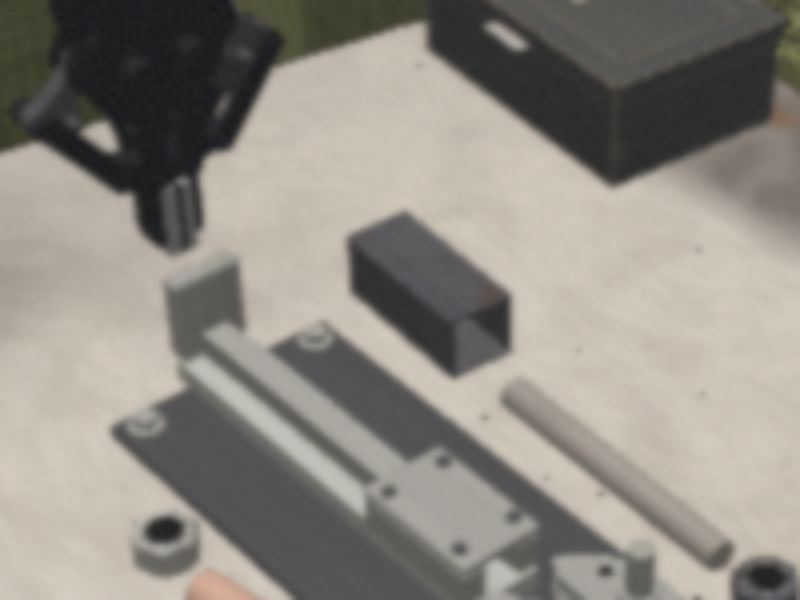

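```bash
python3 -m jog '[[0.009,0,0.007,-0.25,0.3,0,0],[0.009,0,0.007,-0.25,0.2,-0.7,0],[0,0,0,0,0,-0.8,0],[0,0,0,0,0,-0.7,0],[0,0,0,0,0,-0.3,0],[0,0,0,0,0,0,0]]'; python3 -c "
from h import *;st()"
```

```text
time: 11.22
tcp_pos: [0.4868, 0.3398, 0.0354]
tcp_rot: [2.052, 2.378, 0.021]
ft_force: [0.7, 0.6, -0.5]
opening: -0.0001
t 11.22 local mm -295.1 4.5 35.4 corr rot [-0.01   0.009 -0.   ] F [ 0.7  0.6 -0.5]
```

```bash
python3 -m jog '[[0,0,0,-0.1,-0.6,-0.2,0],[0,0,0,0,-0.6,-0.1,0],[0,0,0,0.05,-0.6,0,0],[0,0,0,0.12,-0.8,0,0],[0,0,0,0.12,-0.8,0,0],[0,0,0,0.12,-0.8,0,0],[0,0,0,0.12,-0.8,0,0],[0,0,0,0.12,-0.8,0,0]]'; python3 -c "
from h import *;st()
i,K,E=cam('scene');cv2.imwrite('pics/s9.png',cv2.resize(i[130:330,180:420],None,fx=3,fy=3))"
```

```text
time: 11.88
tcp_pos: [0.4923, 0.2784, 0.0323]
tcp_rot: [-2.05, -2.38, -0.024]
ft_force: [-0.1, 2.1, -0.8]
opening: -0.0003
t 11.88 local mm -233.5 0.9 32.3 corr rot [-0.012  0.01  -0.002] F [-0.1  2.1 -0.8]
```

View pics/s9.png

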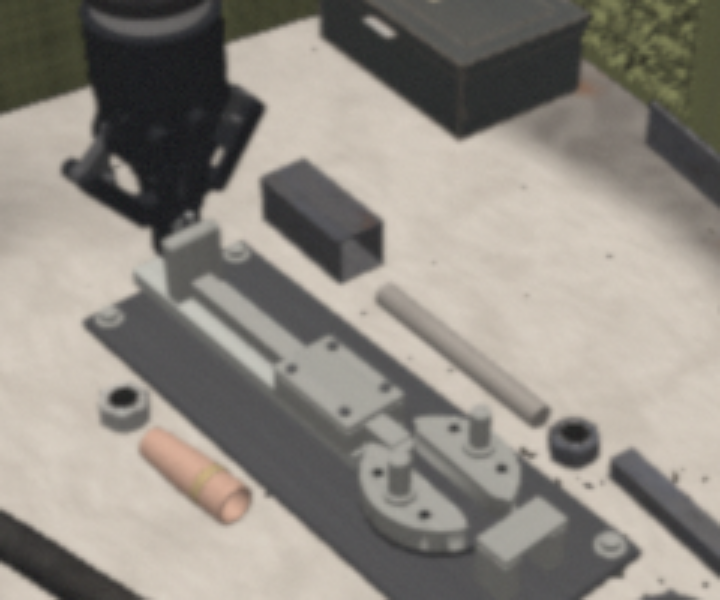

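The bar slides level, and its nose is entering the slot's mouth. I keep pushing.

```bash
python3 -m jog '[[0,0,0,0.11,-0.8,0,0],[0,0,0,0.11,-0.8,0,0],[0,0,0,0.11,-0.8,0,0],[0,0,0,0.11,-0.8,0,0],[0,0,0,0.11,-0.8,0,0],[0,0,0,0.11,-0.8,0,0]]'; python3 -c "
from h import *;st()"
```

```text
time: 12.43
tcp_pos: [0.4999, 0.2243, 0.0326]
tcp_rot: [2.052, 2.379, 0.024]
ft_force: [0.1, 0.6, -1.0]
opening: -0.0
t 12.43 local mm -178.9 0.6 32.6 corr rot [-0.011  0.01  -0.001] F [ 0.1  0.6 -1. ]
```

```bash
python3 -m jog '[[0,0,0,0.1,-0.7,0,0],[0,0,0,0.1,-0.7,0,0],[0,0,0,0.1,-0.7,0,0],[0,0,0,0.08,-0.5,0,0],[0,0,0,0.06,-0.4,0,0],[0,0,0,0,0,0,0]]'; python3 -c "
from h import *;st()
i,K,E=cam('scene');cv2.imwrite('pics/s10.png',cv2.resize(i[180:330,220:420],None,fx=4,fy=4))"
```

```text
time: 12.93
tcp_pos: [0.5056, 0.1891, 0.0332]
tcp_rot: [2.055, 2.375, 0.026]
ft_force: [-0.3, 0.4, -0.3]
opening: -0.0
t 12.93 local mm -143.2 1.1 33.2 corr rot [-0.012  0.011  0.002] F [-0.3  0.4 -0.3]
```

View pics/s10.png

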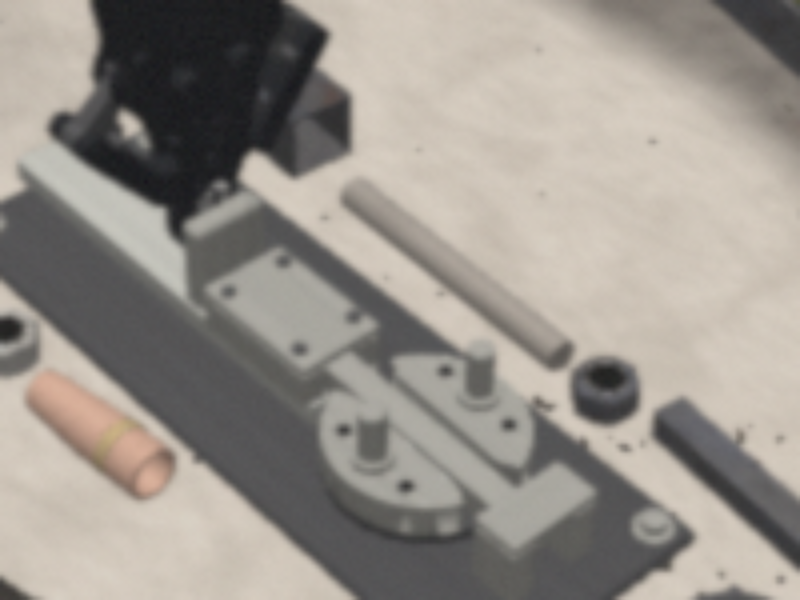

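The nose has entered the keeper, with a few mm still to go. I push gently until the force rises.

```bash
python3 -m jog '[[0,0,0,0.04,-0.3,0,0],[0,0,0,0.04,-0.3,0,0],[0,0,0,0.03,-0.2,0,0]]'; python3 -c "
from h import *;st()"; python3 -m jog '[[0,0,0,0.03,-0.25,0,0],[0,0,0,0.03,-0.25,0,0]]'; python3 -c "
from h import *;st()"
```

```text
time: 13.23
tcp_pos: [0.5065, 0.1848, 0.0335]
tcp_rot: [-2.05, -2.378, -0.03]
ft_force: [-1.7, 6.5, 1.5]
opening: -0.0
t 13.23 local mm -138.9 1.3 33.5 corr rot [-0.016  0.011 -0.001] F [-1.7  6.5  1.5]
time: 13.4
tcp_pos: [0.5065, 0.185, 0.0337]
tcp_rot: [-2.043, -2.378, -0.037]
ft_force: [-1.0, 6.0, -0.8]
opening: 0.0
t 13.4 local mm -139.1 1.4 33.7 corr rot [-0.022  0.011 -0.005] F [-1.   6.  -0.8]
```

The push stopped at the predicted -139 mm with the force up to 6 N, so the bar is home. I back off straight.

```bash
python3 -m jog '[[0,0,0,0.02,-0.4,0,0],[0,0,0,-0.08,0.6,0,0],[0,0,0,-0.1,1,0,0],[0,0,0,-0.1,1,0,0],[0,0,0,-0.1,1,2,0],[0,0,0,-0.3,2,3,0],[0,0,0,-0.3,3,3,0],[0,0,0,-0.3,3,2,0],[0,0,0,-0.3,3,0,0],[0,0,0,0,2,0,0],[0,0,0,0,0,0,0],[0,0,0,0,0,0,0]]'; python3 - <<'E'
from h import *
st()
i,K,E=cam('scene');cv2.imwrite('pics/s11.png',cv2.resize(i[180:330,220:420],None,fx=4,fy=4))
i,K,E=cam('top');cv2.imwrite('pics/t11.png',cv2.resize(i[190:320,195:465],None,fx=2.96,fy=2.96,interpolation=cv2.INTER_CUBIC))
E
```

```text
time: 14.4
tcp_pos: [0.4855, 0.3593, 0.1376]
tcp_rot: [-2.04, -2.382, -0.03]
ft_force: [0.5, -0.8, -0.7]
opening: -0.0003
t 14.4 local mm -314.6 6.0 137.6 corr rot [-0.018  0.009 -0.008] F [ 0.5 -0.8 -0.7]
```

View pics/s11.png

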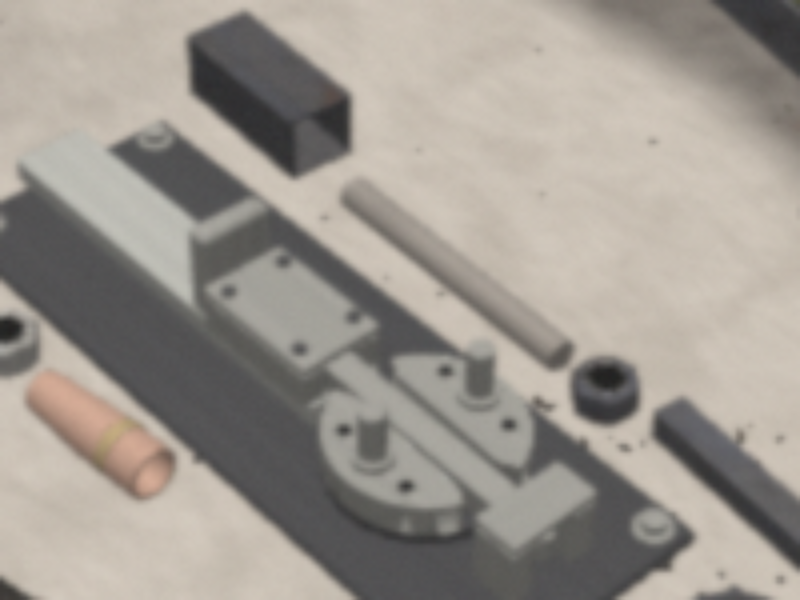

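View pics/t11.png

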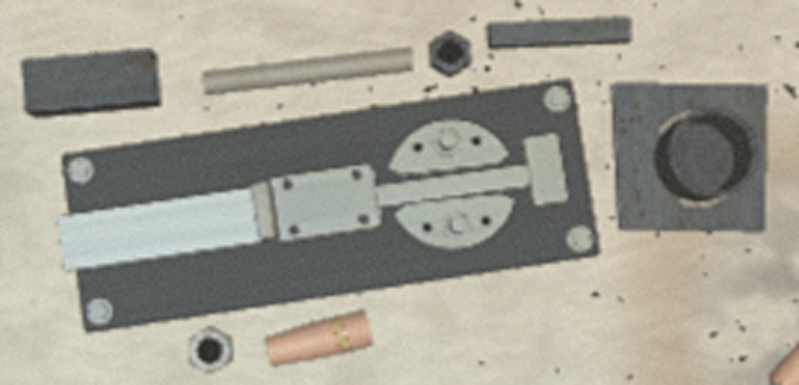

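The top view shows the thumb plate at (263,210) flush against the guide, the bar through the slot and in the keeper at (545,168), and the bystanders where they started. Handing in.

```bash
python3 -c "
from plant import env
print(env.hand_in())"
```

```text
the job is handed in; nothing more can be done
None
```

The turntable is locked: the slot is lined up and the bar is through it and fully home in the keeper. The job is handed in; no verdict was given.

- **Turning the disc:** I pushed one pin with the shut fingertips. The first push overshot by about 12° (0.21 rad). I corrected it by pushing the other pin back. In the camera picture taken after that, the slot was within about 2° of the bar's line.
- **Pushing the bar home:** I pushed the thumb plate until the bar stopped. The tool stood at -139 mm in the turntable's frame, the position I had worked out for home. The push had risen to about 6 N with no further movement.
- **Last checks, at 14.4 s:**
  - The thumb plate was flush against the guide and the bar was straight through the slot with its nose in the keeper.
  - The loose things looked to be where they started in the pictures.
  - The gripper was clear, with less than 1 N on each axis.
  - None of these last checks failed or disagreed.

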